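Pull the run-on timer out of the extraction control box

ROBOT

A 6-joint arm with a two-finger parallel gripper is mounted at the origin on a cart in front of the work surface, level with it; the furniture and walls round the work are solid. World frame = base frame: x ahead of the robot, y to its left, z up, the work surface at z = 0. Lengths are in mm, angles in rad, forces in N, time in s.
With the tool pointing down it reaches from about 325 to 775 mm from the base axis. Payload 5.5 kg.
Tool frame: the origin (TCP) lies on the centre line of the jaws, within the pads' length; the fingertips stand 22 mm ahead of it and the grasp point (between the pads) lies 3 mm ahead of it (bot.tcp_to_tips is the z of the fingertips in the tool frame, in mm); z points along the fingers, y is the line along which they close (so a half turn about z gives the same grasp; the last joint's range is limited). The gripper opens to 88 mm and grips with 3 to 60 N. Pads are 20 mm wide; open, the fingers measure 115 mm over their backs; the gripper's body (75 mm by 178 mm) begins 61 mm behind the grasp point.
Start: joints at [1.158, 0.091, 1.231, -0, 1.82, -0.057], TCP at [209.009, 562.434, 244.631] pointing down, gripper open.
Joint ranges: [-2.87, 2.87], [-0.86, 2.18], [0.17, 2.46], [-1.51, 4.65], [0.06, 2.69], [-2.65, 2.65]. Speed limits (rad/s): [2.57, 2.57, 3.01, 3.14, 3.14, 3.14].

INTERFACE

Orientations are given as [roll, pitch, yaw] about the fixed x, y, z axes, in that order (R = Rz(yaw) Ry(pitch) Rx(roll)).
In Python, from station import bot gives the robot as it stands. The module is installed in compiled form; this text tells all that it offers.
- The arm moves only by the shell command python3 -m handwheel 'ROWS'. ROWS is JSON, a list that holds one entry, the list of rows, each a list of 7 numbers: the shift along the world's x, y, z in m, then the turn, a rotation vector about the world's x, y, z in degrees, then the finger opening in m, from 0 to 0.0878. A call has 1 to 12 rows; each row is the pose to reach, as a shift and turn from the pose commanded when the call began; what a row does not reach only later rows make up. A row lasts 1/12 s, in which the tool goes at most 41.7 mm and 7.16 degrees, less where a joint would pass 70% of its speed; a pose out of reach is approached as far as the arm can. A call with a gripper value outside its range is refused whole. The fingers move at their own pace and stop on an object; the grip force is fixed at half the most. Time passes only in rows, so rows that repeat a pose let the fingers close. It gives the time, the measured TCP pose, the force, the opening and the grip force at its end, in the units of the state.
- bot.get_obs(): the state, without advancing time (a new reading comes with each control period).
- bot.get_image(name): name is "scene" or "top"; returns (picture, depth): 480x640x3 uint8, red, green, blue; 480x640 float32, mm along the optical axis (not along the pixel's ray), 0 where there is no reading.
- bot.get_calibration(name): a dict with "vertical_fov" (degrees; the focal length in pixels is half the picture's height over the tangent of half this angle, whatever the lens; pixels are square), "cx", "cy" (the principal point, pixels), "dist" ([k1, k2, p1, p2, k3] as OpenCV has them; the pictures are not rectified), "origin" and "attitude" of the camera in the world. Camera axes: x right, y up, looking along -z (the intrinsics and any distortion apply to the point x, -y, -z); pixel columns grow to the right and rows downward; lengths in mm; the calibration is good to about 2 mm. A picture is of the moment at which its call begins. get_calibration takes no time and is no camera call.
- bot.finish_job(): hands the job in; it is judged then, once.
The state is a dict: "time_s": time; "joint_positions": joint angles; "qvel": joint speeds; "joint_efforts": joint torques, N m; "tool_pos": TCP position; "ee_rot": TCP orientation; "ft_force": force on the tool from outside, world axes, zero at the start; "moment": the same for the moment, N m; "opening": finger opening in mm; "finger_force": force on a finger pad.
Only numpy, scipy, OpenCV 4.12 (cv2) and the standard library are available. Lean on these libraries where they do the work, as an engineer would, in place of code of your own. Each camera call takes 0.05 s, during which the arm holds its last target. There are 200 camera calls.

TASK

The run-on timer of the bench extraction has failed and is to be tested. Lift the loose cover straight up off the grey control box and set it down upright on the worktop; then pull the timer (the tallest of the three plug-in modules, the one with a round dial on top) straight up out of its sprung clips and put it into the round steel parts dish. Drop nothing, leave the two relays fully home in their sockets, and do not push the other things on the bench about.

Things in the scene. Friction and masses are not known exactly. Their poses are not given: they have to be found in the camera images.
- ctrl: control box base, fixed: grey tray 100 (x) x 172 (y) x 22 mm with a lip 8 mm high inside the cover's rim (2 mm play), glands at +x. Three black sockets in a row at y = 48, 0, -48 mm, tops 46 mm above the origin. At each socket's +y and -y side a steel leaf clip, 11 to 20 mm off its centre, up to 69 mm; nothing above 46 mm at its +x and -x sides. Origin: centre of the underside; z up
- cover: loose grey hood with louvres over the box, hiding the modules at the start: 100 (x) x 172 (y) x 80 mm, walls 4 mm, open below, 0.28 kg. Origin: centre of its lower rim, which rests 22 mm above ctrl's origin, axes as ctrl's; z up. Raised 85 mm it is clear of the modules
- cover_handle (a point): middle of the black bar handle on the cover: 12 mm wide (cover's x) and 12 mm high, 74 mm free between its posts along the cover's y; 28 mm above the cover's top, 108 mm above its rim. Pinch it across the cover's x
- timer: timer: grey plug-in module in any of the three sockets, 34 (x) x 26 (y) mm, 42 mm high plus a round dial 16 mm across and 6 mm high on top; pin foot 24 x 20 x 12 mm below. Origin: centre of the underside without the foot, on the socket's top. Grooves in its y faces take the clips; grip its flat x faces. It takes a straight pull of 12 to 18 N over the first 3 mm; out of the clips after 35 mm. 70 g
- relay1: relay: grey plug-in module like the timer (same plan, foot, grooves and origin) but 32 mm high, flat on top, with a small black tab instead of a dial
- relay2: the other relay, the same as relay1
- dish: round stainless parts dish, 112 mm across the rim, 24 mm high, wall 3 mm, flat inner floor 80 mm across lying 4 mm above its underside, black foot ring. Origin: centre of the underside; z up. Loose, 0.3 kg
- burs: bystander: round yellow stand with burs, 76 mm across, 85 mm high; origin: centre of the underside
- cast: bystander: yellow stone dental cast, 63 x 72 x 29 mm; origin: centre of the underside
- keep_box: bystander: closed light-grey retainer box, 87 x 87 x 45 mm; origin: centre of the underside
- lamp_cream: fixed magnifier lamp on the left: cream arm with a large tilted head hanging in the air, its lower edge 0.2 m above the worktop, spanning x 0.25 to 0.49, y 0.36 to 0.42, z 0.2 to 0.48 in the world, the arm behind and above it; pass round it

How it is judged:
By the outcome, as a careful person would: the job done as asked, in the order asked, and still so for the second after the job is handed in, with the robot touching nothing.
It also fails if it takes over 58 s, if anything falls off the work surface, if the arm or the gripper's body presses on something with over 40 N, if the wrist force passes 120 N, or if a joint passes its speed limit or range.

## Working session

There is one attempt and no reset: what is moved stays moved. The work goes in short steps, Python scripts to look and compute and a shell command to move; the robot and the scene stay as the last step left them, time stands still between calls to the robot, and variables do not carry over. Pictures are saved under pics/ and viewed, at most 10 in all, crops included, and the job is handed in when it is done.

```bash
mkdir -p pics; cat > h.py <<'E'
import numpy as np, cv2
from station import bot
from scipy.spatial.transform import Rotation as Ro
def cal(n):
    c=bot.get_calibration(n); f=240/np.tan(np.radians(c["vertical_fov"])/2)
    K=np.array([[f,0,c["cx"]],[0,f,c["cy"]],[0,0,1]]); a=np.array(c["attitude"],float)
    R=a if a.shape==(3,3) else Ro.from_euler('xyz',a).as_matrix()
    return K,np.array(c["dist"],float),np.array(c["origin"],float),R
def rays(n,uv):
    K,d,o,R=cal(n); p=cv2.undistortPoints(np.array(uv,float).reshape(-1,1,2),K,d).reshape(-1,2)
    return o,np.c_[p[:,0],-p[:,1],-np.ones(len(p))]@R.T
def plane(n,uv,z):
    o,r=rays(n,uv); return o+r*((z-o[2])/r[:,2])[:,None]
def cloud(n,dep):
    v,u=np.mgrid[0:480,0:640]; o,r=rays(n,np.c_[u.ravel(),v.ravel()])
    P=(o+r*dep.reshape(-1,1)).reshape(480,640,3); P[dep==0]=np.nan; return P
def shot(n,tag):
    im,d=bot.get_image(n); cv2.imwrite(f"pics/{tag}.png",im[:,:,::-1]); np.savez(f"{tag}.npz",im=im,d=d); return im,d
E
python3 - <<'E'
from h import *
for n in("scene","top"):
    print(bot.get_calibration(n)); shot(n,n+"0")
o=bot.get_obs();print(o)
E
```

```text
{'vertical_fov': 56.91185551445713, 'cx': 317.948222981344, 'cy': 240.65481010001085, 'dist': array([-0.0141137,  0.       ,  0.       ,  0.       ,  0.       ]), 'origin': array([  -6.47110266, -418.10352544, 1011.77641061]), 'attitude': array([ 0.66315601, -0.0074685 , -0.97899528])}
{'vertical_fov': 49.16242432640673, 'cx': 324.78799503245216, 'cy': 236.4149048300639, 'dist': array([-0.00162516,  0.        ,  0.        ,  0.        ,  0.        ]), 'origin': array([ 461.03322374,  -29.90106251, 1355.0547109 ]), 'attitude': array([ 0.07325457, -0.00463414, -1.55080732])}
{'time_s': 0.1, 'joint_positions': array([ 1.15828633e+00,  9.17962405e-02,  1.23173982e+00, -1.70263698e-06,
        1.81980356e+00, -5.66721362e-02]), 'qvel': array([ 0.00079091, -0.00108474, -0.00276049,  0.00056356,  0.00147286,
       -0.00037312]), 'joint_efforts': array([ 2.93044934e-03, -4.47853482e+01, -4.07574534e+01,  7.01287156e-02,
        2.82231497e-02, -1.53668948e-04]), 'tool_pos': array([208.9229043 , 562.21434495, 243.62681266]), 'ee_rot': array([-3.13984839e+00, -9.73034204e-05,  2.78575429e+00]), 'ft_force': array([ 0.80814114, -0.87005263, -0.83544884]), 'moment': array([-0.01376797,  0.00475796,  0.03944551]), 'finger_force': 0.0, 'opening': 87.62677016675993}
```

View pics/scene0.png

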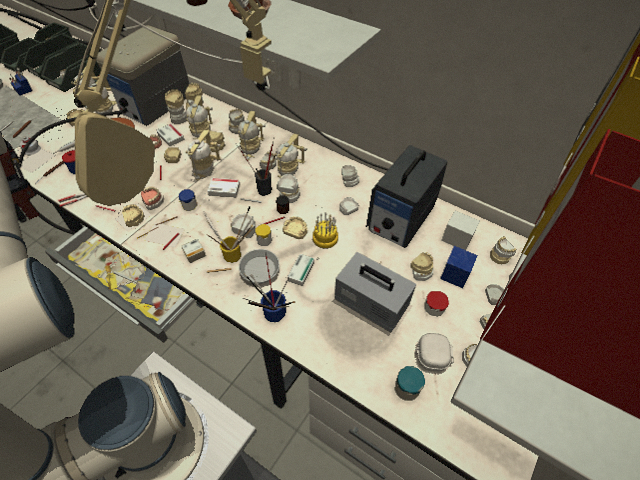

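View pics/top0.png

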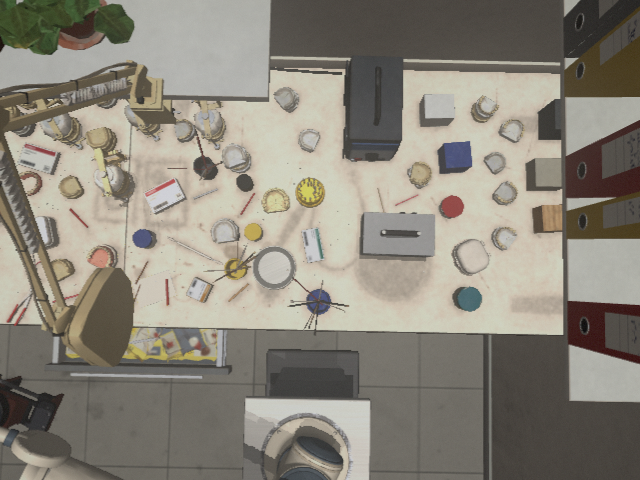

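Scene view: cover with handle at about (375,285), dish (260,267). Top view: cover top (398,235) with handle (400,233), dish (274,268), burs (310,192), free patch in front of the cover around (400,295).

```bash
python3 - <<'E'
from h import *
for n in("top","scene"):
    D=np.load(n+"0.npz"); P=cloud(n,D["d"]); im=D["im"]
    print(n,"table z",np.nanmedian(P[...,2][(P[...,2]<15)&(P[...,2]>-15)]), "valid",np.mean(D["d"]>0))
    Z=P[...,2]
    roi=np.zeros((480,640),np.uint8)
    if n=="top": roi[200:270,350:445]=1
    else: roi[240:335,325:420]=1
    for nm,lo,hi in(("covertop",94,110),("handle",120,145)):
        m=((Z>lo)&(Z<hi)&(roi>0)).astype(np.uint8); q=P[m>0]
        r=cv2.minAreaRect(q[:,:2].astype(np.float32)); print(nm,len(q),r,np.median(q[:,2]),q[:,:2].mean(0))
    roi[:]=0
    if n=="top": roi[240:297,248:302]=1
    else: roi[240:295,233:282]=1
    m=(Z>17)&(Z<32)&(roi>0); q=P[m]; (c,r)=cv2.minEnclosingCircle(q[:,:2].astype(np.float32)); print("dish",len(q),c,r,np.median(q,0))
D=np.load("top0.npz");P=cloud("top",D["d"])
for u,v in((395,290),(360,290),(350,300),(340,302),(318,300),(453,298),(467,298),(400,330),(400,336),(400,312),(435,260),(362,258),(310,192),(275,200),(471,257),(236,268)): print((u,v),P[v,u].round())
m=(P[...,2]>12); m[:262]=0; m[:,:305]=0; m[332:]=0; m[:,490:]=0
for a in range(-250,100,25):
    s=m&(P[...,1]>=a)&(P[...,1]<a+25)
    if s.any(): print(a,np.nanmin(P[s],0).round(),np.nanmax(P[s],0).round())
E
```

```text
top table z -0.22935153406729114 valid 0.9958430989583333
covertop 2761 ((563.938232421875, -210.72975158691406), (172.8579559326172, 100.3178939819336), 89.13833618164062) 101.33829424904434 [ 563.33783587 -209.69351825]
handle 207 ((563.646240234375, -210.59007263183594), (90.60792541503906, 11.961686134338379), 89.1063003540039) 134.46380346135402 [ 563.33342535 -209.76129536]
dish 293 (489.8119812011719, 101.62278747558594) 68.3338623046875 [477.08526251  97.22862636  21.67869953]
scene table z -1.1460666136516693 valid 0.995947265625
covertop 2260 ((564.2594604492188, -210.8621063232422), (172.625244140625, 103.41975402832031), 89.1539077758789) 100.18313171969174 [ 558.88790955 -214.55228251]
handle 229 ((564.0372314453125, -210.611328125), (90.34786224365234, 14.355462074279785), 88.46874237060547) 132.87648523807127 [ 562.16977786 -211.9193686 ]
dish 273 (485.3860168457031, 118.35697937011719) 80.04985046386719 [495.65861159 127.80436683  21.28390684]
(395, 290) [ 426. -218.   -1.]
(360, 290) [ 424. -127.    2.]
(350, 300) [ 398. -102.   -0.]
(340, 302) [393. -77.   3.]
(318, 300) [398. -20.  30.]
(453, 298) [ 409. -363.   17.]
(467, 298) [ 412. -387.   59.]
(400, 330) [ 324. -233.   -8.]
(400, 336) [ 220. -350. -797.]
(400, 312) [ 370. -231.   -0.]
(435, 260) [ 506. -322.   -9.]
(362, 258) [ 507. -131.   -0.]
(310, 192) [669.   5.  44.]
(275, 200) [651.  96.  14.]
(471, 257) [ 513. -402.   41.]
(236, 268) [474. 187.  34.]
-100 [379. -91. 107.] [394. -75. 132.]
-75 [381. -73.  68.] [396. -50. 108.]
-50 [366. -50.  12.] [449. -25. 110.]
-25 [332. -25.  13.] [429.  -0. 137.]
0 [337.   1.  13.] [493.  11. 124.]
```

```bash
python3 -m handwheel '[[[-0.02,-0.03,0,0,0,-6,0.06],[-0.04,-0.06,0,0,0,-12,0.06],[-0.06,-0.09,0,0,0,-18,0.06],[-0.08,-0.12,0,0,0,-24,0.06],[-0.10,-0.15,0,0,0,-30,0.06],[-0.11,-0.175,0,0,0,-36,0.06],[-0.11,-0.2,0,0,0,-42,0.06],[-0.11,-0.215,0,0,0,-48,0.06],[-0.105,-0.225,0,0,0,-54,0.06],[-0.1,-0.23,0,0,0,-60,0.06],[-0.1,-0.23,0,0,0,-66,0.06],[-0.1,-0.23,0,0,0,-70.5,0.06]]]'
python3 - <<'E'
from h import *
D=np.load("top0.npz");P=cloud("top",D["d"])
X,Y,Z=P[...,0],P[...,1],P[...,2]
def ext(n,m): 
    q=P[m]; print(n,len(q),*(np.nanpercentile(q,[0,100],axis=0).round() if len(q) else []))
ext("near cover high",(X>515)&(X<760)&(Y<-60)&(Y>-400)&(Z>140))
ext("blackbox",(X>620)&(X<900)&(Y<-60)&(Y>-300)&(Z>60))
ext("near dish high",(X>380)&(X<600)&(Y>30)&(Y<190)&(Z>35))
ext("near dish >100",(X>380)&(X<600)&(Y>30)&(Y<250)&(Z>95))
# dish floor/rim: grey low-saturation, bright ring
im=D["im"];hsv=cv2.cvtColor(im,cv2.COLOR_RGB2HSV)
m=((hsv[...,1]<40)&(np.arange(480)[:,None]>240)&(np.arange(480)[:,None]<297)&(np.arange(640)[None]>248)&(np.arange(640)[None]<302)).astype(np.uint8)
c=max(cv2.findContours(m,0,1)[0],key=cv2.contourArea); h=cv2.convexHull(c)
(e)=cv2.fitEllipse(h); print(e, plane("top",[e[0]],22))
cv2.imwrite("pics/dish.png",cv2.resize(im[235:305,220:330,::-1],None,fx=6,fy=6))
E
```

```text
time_s: 1.1
tool_pos: [109.1, 332.0, 244.5]
ee_rot: [3.141, -0.0, 1.549]
ft_force: [0.1, 0.0, 0.5]
opening: 60.2
finger_force: 0.0
near cover high 163 [ 559. -213.  140.] [760. -91. 181.]
blackbox 4478 [ 697. -300.   60.] [900. -74. 238.]
near dish high 533 [386.  31.  35.] [587. 190. 157.]
near dish >100 155 [386.  31.  95.] [549. 249. 157.]Traceback (most recent call last):
  File "<stdin>", line 14, in <module>
cv2.error: OpenCV(4.12.0) /io/opencv/modules/imgproc/src/shapedescr.cpp:361: error: (-201:Incorrect size of input array) There should be at least 5 points to fit the ellipse in function 'fitEllipseNoDirect'
```

```bash
python3 -m handwheel '[[[0.03,-0.02,0,0,0,0,0.06],[0.06,-0.04,0,0,0,0,0.06],[0.09,-0.062,0,0,0,0,0.06],[0.118,-0.09,0,0,0,0,0.06],[0.145,-0.12,0,0,0,0,0.06],[0.17,-0.152,0,0,0,0,0.06],[0.193,-0.185,0,0,0,0,0.06],[0.215,-0.218,0,0,0,0,0.06],[0.235,-0.252,0,0,0,0,0.06],[0.255,-0.287,0,0,0,0,0.06],[0.28,-0.32,0,0,0,0,0.06],[0.305,-0.352,0,0,0,0,0.06]]]'
python3 - <<'E'
from h import *
D=np.load("top0.npz");P=cloud("top",D["d"]);im=D["im"]
np.set_printoptions(linewidth=250)
print("z row268",P[268,222:310:3,2].round().astype(int)); print("z row255",P[255,222:310:3,2].round().astype(int))
print("z col 274",P[240:300:3,274,2].round().astype(int))
cv2.imwrite("pics/dish.png",cv2.resize(im[230:310,220:330,::-1],None,fx=7,fy=7))
E
```

```text
time_s: 2.1
tool_pos: [414.5, -21.9, 244.5]
ee_rot: [3.141, -0.0, 1.554]
ft_force: [-0.1, 1.0, 0.8]
opening: 60.1
finger_force: 0.0
z row268 [-9223372036854775808                   53                   23                    5                    9                   36                   46                   68                   28                    0                   25
                   14                    5                    4                    2                    2                    6                    1                    1                    7                   -4                   -1
                    4                    7                   26                    0                   -1                    4                    2                   -1]
z row255 [  0   3  -1   2  -1  80  -1   4  -2   3 121  -1  24   9   7   8   5   8   0   6  -1   2  14  22   1  -5  -2   1  27  24]
z col 274 [-1 -5 24 11  4  7  3  4  6  4  6  4  7  2  0 10 24  0 -3  6]<stdin>:4: RuntimeWarning: invalid value encountered in cast
```

View pics/dish.png

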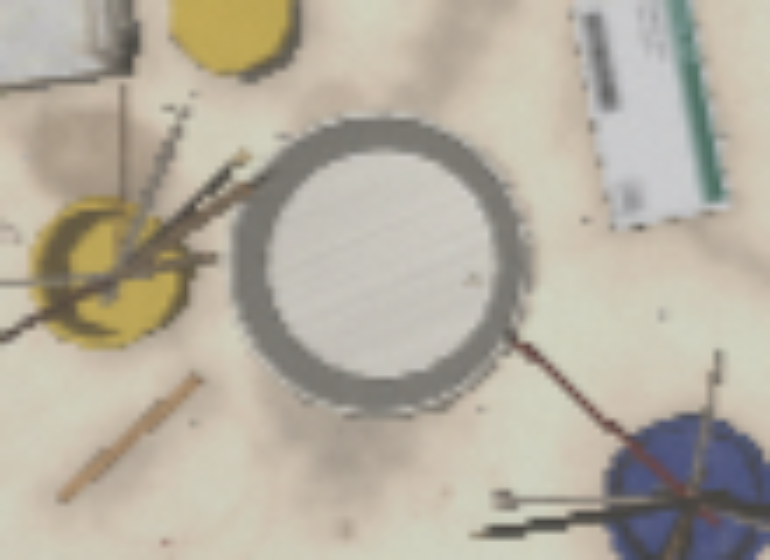

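```bash
python3 -m handwheel '[[[0.022,-0.028,0,0,0,0,0.06],[0.044,-0.056,0,0,0,0,0.06],[0.066,-0.084,0,0,0,0,0.06],[0.088,-0.112,0,0,0,0,0.06],[0.11,-0.14,0,0,0,0,0.06],[0.132,-0.168,0,0,0,0,0.06],[0.15,-0.191,0,0,0,0,0.06],[0.15,-0.191,-0.03,0,0,0,0.06],[0.15,-0.191,-0.06,0,0,0,0.06],[0.15,-0.191,-0.07,0,0,0,0.06],[0.15,-0.191,-0.07,0,0,0,0.06],[0.15,-0.191,-0.07,0,0,0,0.06]]]'
python3 - <<'E'
from h import *
im,d=shot("top","t1"); shot("scene","s1")
D=np.load("top0.npz");P=cloud("top",D["d"])
print("dish",plane("top",[[274.1,267.4]],24)[0].round(1))
for r in((253,262,248,262),(262,270,240,255),(272,286,288,305)):
    q=P[r[0]:r[1],r[2]:r[3]].reshape(-1,3); q=q[q[:,2]>50]; print(q.round())
v=np.hstack([im[170:290,330:460],np.load("s1.npz")["im"][220:340,310:440]])
cv2.imwrite("pics/g1.png",cv2.resize(v[:,:,::-1],None,fx=3,fy=3))
E
```

```text
time_s: 3.1
tool_pos: [563.7, -210.2, 174.7]
ee_rot: [-3.141, -0.0, 1.556]
ft_force: [0.0, 0.3, 0.3]
opening: 60.1
finger_force: 0.0
dish [477.6  92.6  24. ]
[[509. 136. 127.]
 [509. 133. 130.]
 [509. 130. 133.]
 [507. 139. 118.]
 [506. 135. 130.]
 [506. 120. 140.]
 [505. 142. 114.]
 [504. 138. 123.]
 [504. 136. 121.]
 [504. 126. 132.]
 [502. 145. 112.]
 [502. 142. 115.]
 [502. 138. 123.]
 [502. 133. 125.]
 [502. 131. 126.]
 [502. 128. 128.]
 [502. 126. 132.]
 [500. 148. 106.]
 [500. 146. 101.]
 [500. 143. 107.]
 [500. 137. 115.]
 [500. 134. 122.]
 [500. 130. 129.]
 [500. 128. 127.]
 [498. 148. 101.]
 [498. 143. 102.]
 [498. 140. 114.]
 [498. 137. 115.]
 [497. 134. 121.]
 [498. 132. 116.]
 [495. 146. 101.]
 [495. 143. 104.]
 [495. 140. 108.]
 [495. 137. 112.]
 [493. 149.  96.]
 [493. 146. 100.]
 [493. 143. 107.]
 [493. 141. 103.]
 [491. 149.  95.]
 [491. 146. 100.]]
[[489. 172.  55.]
 [489. 169.  59.]
 [489. 164.  75.]
 [489. 163.  69.]
 [489. 159.  78.]
 [488. 154.  93.]
 [488. 153.  87.]
 [488. 150.  89.]
 [486. 171.  58.]
 [486. 167.  68.]
 [486. 165.  70.]
 [486. 161.  76.]
 [486
[... 286 characters left out ...]
79. 148.  98.]
 [479. 145. 104.]
 [479. 142. 106.]
 [477. 168.  61.]
 [476. 165.  67.]
 [476. 161.  74.]
 [476. 158.  78.]
 [476. 155.  82.]
 [476. 151.  96.]
 [476. 148.  97.]
 [476. 146. 100.]
 [476. 143.  98.]
 [474. 172.  52.]
 [474. 168.  61.]
 [474. 165.  68.]
 [474. 162.  72.]
 [474. 160.  65.]
 [472. 166.  57.]
 [472. 164.  57.]]
[[455.  40. 146.]
 [453.  40. 146.]
 [453.  38. 141.]
 [450.  37. 144.]
 [450.  35. 141.]
 [450.  33. 138.]
 [448.  36. 136.]
 [448.  33. 130.]
 [448.  31. 128.]
 [446.  33. 132.]
 [446.  31. 131.]
 [446.  29. 125.]
 [443.  29. 127.]
 [443.  27. 122.]
 [441.  27. 121.]
 [441.  25. 118.]
 [439.  24. 118.]
 [439.  22. 112.]
 [436.  22. 113.]
 [436.  20. 109.]]
```

View pics/g1.png

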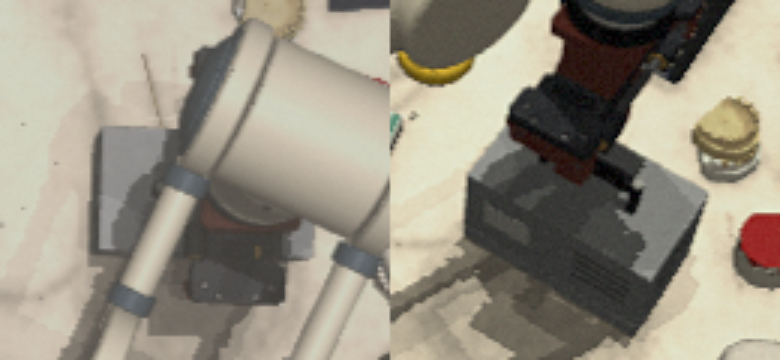

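```bash
python3 -m handwheel '[[[0,0,-0.02,0,0,0,0.06],[0,0,-0.036,0,0,0,0.06],[0,0,-0.042,0,0,0,0.06],[0,0,-0.042,0,0,0,0.06],[0,0,-0.042,0,0,0,0],[0,0,-0.042,0,0,0,0],[0,0,-0.042,0,0,0,0],[0,0,-0.042,0,0,0,0],[0,0,-0.042,0,0,0,0],[0,0,-0.042,0,0,0,0],[0,0,-0.042,0,0,0,0]]]'
```

```text
time_s: 4.12
tool_pos: [564.0, -210.6, 132.8]
ee_rot: [3.141, -0.0, 1.555]
ft_force: [-0.1, 0.0, 0.5]
opening: 16.9
finger_force: 0.0
```

```bash
python3 -m handwheel '[[[0,0,0,0,0,0,0],[0,0,0,0,0,0,0],[0,0,0,0,0,0,0],[0,0,0.003,0,0,0,0],[0,0,0.008,0,0,0,0],[0,0,0.014,0,0,0,0],[0,0,0.02,0,0,0,0],[0,0,0.02,0,0,0,0]]]'
```

```text
time_s: 4.78
tool_pos: [564.5, -210.8, 154.7]
ee_rot: [3.139, 0.001, 1.555]
ft_force: [0.9, -0.6, -2.2]
opening: 11.7
finger_force: 30.0
```

```bash
python3 -m handwheel '[[[0,0,0.01,0,0,0,0],[0,0,0.02,0,0,0,0],[0,0,0.03,0,0,0,0],[0,0,0.04,0,0,0,0],[0,0,0.05,0,0,0,0],[0,0,0.06,0,0,0,0],[0,0,0.07,0,0,0,0],[0,0,0.08,0,0,0,0],[0,0,0.086,0,0,0,0],[0,0,0.09,0,0,0,0],[0,0,0.09,0,0,0,0]]]'
python3 - <<'E'
from h import *
shot("top","t2");im,d=shot("scene","s2")
cv2.imwrite("pics/s2c.png",cv2.resize(im[180:360,280:460,::-1],None,fx=3,fy=3))
E
```

```text
time_s: 5.7
tool_pos: [564.3, -210.7, 243.8]
ee_rot: [3.14, 0.001, 1.555]
ft_force: [0.2, 0.2, -2.9]
opening: 11.7
finger_force: 30.0
```

View pics/s2c.png

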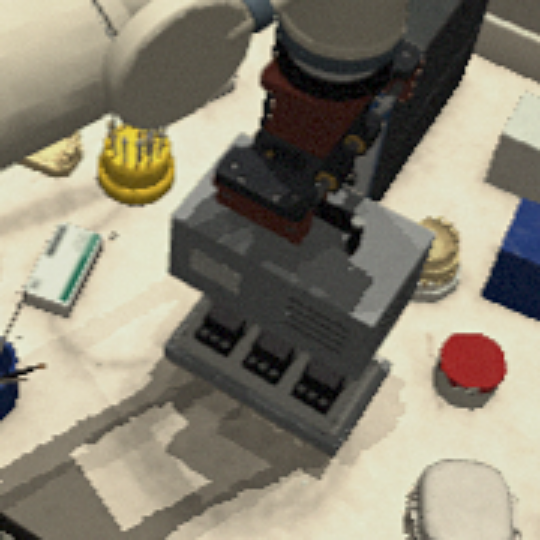

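The cover is off and level; the three sockets show at crop (220,335), (268,357), (318,388).

```bash
python3 -m handwheel '[[[-0.015,0,0,0,0,0,0],[-0.04,-0.003,0,0,0,0,0],[-0.065,-0.006,0,0,0,0,0],[-0.09,-0.009,0,0,0,0,0],[-0.115,-0.012,0,0,0,0,0],[-0.135,-0.012,0,0,0,0,0],[-0.14,-0.012,0,0,0,0,0],[-0.14,-0.012,-0.03,0,0,0,0],[-0.14,-0.012,-0.06,0,0,0,0],[-0.14,-0.012,-0.09,0,0,0,0],[-0.14,-0.012,-0.11,0,0,0,0],[-0.14,-0.012,-0.115,0,0,0,0]]]'
python3 -m handwheel '[[[0,0,-0.004,0,0,0,0],[0,0,-0.008,0,0,0,0],[0,0,-0.012,0,0,0,0],[0,0,-0.015,0,0,0,0],[0,0,-0.017,0,0,0,0],[0,0,-0.0185,0,0,0,0],[0,0,-0.0185,0,0,0,0]]]'
```

```text
time_s: 6.8
tool_pos: [422.5, -221.2, 122.4]
ee_rot: [-3.135, -0.004, 1.556]
ft_force: [-0.4, 0.6, -3.7]
opening: 11.8
finger_force: 30.0
time_s: 7.38
tool_pos: [424.7, -222.8, 110.4]
ee_rot: [3.139, 0.001, 1.555]
ft_force: [-0.3, 1.1, 1.3]
opening: 11.4
finger_force: 30.0
```

```bash
python3 -m handwheel '[[[0,0,0,0,0,0,0.02],[0,0,0,0,0,0,0.04],[0,0,0,0,0,0,0.05],[0,0,0,0,0,0,0.05],[0,0,0,0,0,0,0.05],[0,0,0,0,0,0,0.05],[0,0,0.02,0,0,0,0.05],[0,0,0.05,0,0,0,0.06],[0,0,0.085,0,0,0,0.06],[0,0,0.12,0,0,0,0.06],[-0.03,0.03,0.14,0,0,0,0.06],[-0.06,0.06,0.14,0,0,0,0.06]]]'
python3 - <<'E'
from h import *
t,td=shot("top","t3");s,d=shot("scene","s3")
v=np.hstack([cv2.resize(t[180:310,340:460],None,fx=3,fy=3),cv2.resize(s[220:350,310:430],None,fx=3,fy=3)])
cv2.imwrite("pics/g3.png",v[:,:,::-1])
E
```

```text
time_s: 8.38
tool_pos: [368.7, -167.2, 252.2]
ee_rot: [3.139, 0.002, 1.554]
ft_force: [-0.3, 1.2, 0.7]
opening: 59.8
finger_force: 0.0
```

View pics/g3.png

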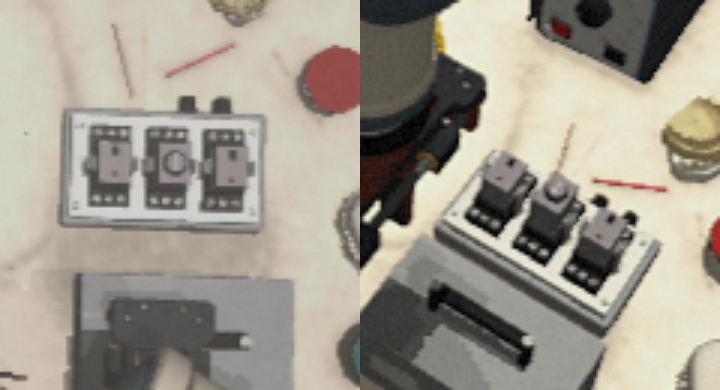

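Cover stands upright on the worktop; the timer (round dial) is in the middle socket, top crop (175,162), relays either side.

```bash
python3 - <<'E'
from h import *
for n,r in(("top",(210,260,355,435)),("scene",(265,335,340,405))):
    P=cloud(n,np.load(n[0]+"3.npz")["d"])[r[0]:r[1],r[2]:r[3]].reshape(-1,3)
    P=P[(P[:,0]>515)&(P[:,0]<615)]
    for lo,hi,c in((91,110,-210),(84,91,-210),(73,84,-210),(73,84,-162),(73,84,-258),(17,26,-210)):
        q=P[(P[:,2]>lo)&(P[:,2]<hi)]
        if lo>20:q=q[abs(q[:,1]-c)<24]
        if len(q)>3:print(n,lo,hi,c,len(q),q.mean(0).round(1),q.min(0).round(),q.max(0).round(),[np.round(a,1) for a in cv2.minAreaRect(q[:,:2].astype(np.float32))])
print(plane("top",[[340+175.5/3-.5,180+162/3-.5]],94), bot.get_obs()["tool_pos"])
E
```

```text
top 91 110 -210 38 [ 564.6 -210.6   93.6] [ 551. -223.   91.] [ 578. -199.   97.] [array([ 564.5, -210.9]), array([26.7, 24.3]), np.float64(1.3)]
top 84 91 -210 95 [ 563.1 -210.    87.4] [ 547. -224.   84.] [ 581. -197.   91.] [array([ 563.4, -210.7]), array([25.3, 34.1]), np.float64(87.1)]
top 73 84 -210 29 [ 561.6 -204.3   81.2] [ 547. -224.   76.] [ 579. -197.   84.] [array([ 562.8, -210.8]), array([26.7, 32. ]), np.float64(89.7)]
top 73 84 -162 133 [ 564.8 -162.2   77.2] [ 548. -174.   74.] [ 581. -142.   82.] [array([ 564.6, -158.1]), array([32.4, 32. ]), np.float64(1.1)]
top 73 84 -258 139 [ 562.4 -257.9   77.2] [ 546. -272.   73.] [ 580. -244.   83.] [array([ 562.6, -257.4]), array([27.2, 33.7]), np.float64(85.2)]
top 17 26 -210 472 [ 564.5 -204.1   22. ] [ 515. -296.   17.] [ 615. -124.   26.] [array([ 565. , -209.8]), array([ 99.7, 171.9]), np.float64(0.5)]
scene 91 110 -210 25 [ 562.7 -211.3   92.9] [ 553. -220.   91.] [ 572. -203.   95.] [array([ 563. , -210.8]), array([15. , 14.2]), np.float64(53.4)]
scene 84 91 -210 89 [ 562.9 -211.4   86.8] [ 547. -224.   84.] [ 582. -198.   91.] [array([ 564.6, -210.6]), array([26.2, 35. ]), np.float64(88.9)]
scene 73 84 -210 46 [ 555.9 -214.1   80. ] [ 546. -224.   73.] [ 582. -197.   84.] [array([ 564.1, -211.2]), array([37. , 26.2]), np.float64(2.5)]
scene 73 84 -162 116 [ 563.5 -163.2   76.5] [ 546. -176.   73.] [ 582. -151.   81.] [array([ 563.9, -163.3]), array([25.3, 35.1]), np.float64(88.5)]
scene 73 84 -258 129 [ 562.7 -259.1   76.4] [ 546. -272.   73.] [ 580. -246.   80.] [array([ 562.9, -259.1]), array([34. , 26.3]), np.float64(0.7)]
scene 17 26 -210 330 [ 538.9 -223.7   21.7] [ 515. -296.   17.] [ 614. -124.   26.] [array([ 564.8, -210.2]), array([ 99.2, 171.9]), np.float64(0.0)]
[[ 564.31704596 -210.35567721   94.        ]] [ 365.96776273 -164.28040782  251.83808853]
```

```bash
python3 -m handwheel '[[[0.035,-0.008,0,0,0,0,0.06],[0.07,-0.016,0,0,0,0,0.06],[0.105,-0.024,0,0,0,0,0.06],[0.14,-0.032,0,0,0,0,0.06],[0.17,-0.04,0,0,0,0,0.06],[0.195,-0.048,0,0,0,0,0.06],[0.2,-0.048,0,0,0,0,0.06],[0.2,-0.048,-0.04,0,0,0,0.06],[0.2,-0.048,-0.08,0,0,0,0.06],[0.2,-0.048,-0.11,0,0,0,0.06],[0.2,-0.048,-0.13,0,0,0,0.06],[0.2,-0.048,-0.13,0,0,0,0.06]]]'
python3 -m handwheel '[[[0,0,0,0,0,0,0.06],[0,0,0,0,0,0,0.06]]]'
```

```text
time_s: 9.48
tool_pos: [565.0, -213.4, 112.0]
ee_rot: [-3.132, -0.004, 1.555]
ft_force: [-0.3, 0.1, -1.1]
opening: 60.1
finger_force: 0.0
time_s: 9.65
tool_pos: [568.5, -214.8, 120.9]
ee_rot: [3.139, 0.001, 1.555]
ft_force: [0.4, -0.2, 0.3]
opening: 59.8
finger_force: 0.0
```

```bash
python3 -m handwheel '[[[-0.0045,0.004,0,0,0,0,0.06],[-0.0045,0.004,0,0,0,0,0.06],[-0.0045,0.004,-0.015,0,0,0,0.06],[-0.0045,0.004,-0.03,0,0,0,0.06],[-0.0045,0.004,-0.04,0,0,0,0.06],[-0.0045,0.004,-0.043,0,0,0,0.06],[-0.0045,0.004,-0.043,0,0,0,0.06],[-0.0045,0.004,-0.043,0,0,0,0.06]]]'
```

```text
time_s: 10.32
tool_pos: [563.7, -210.6, 76.7]
ee_rot: [3.141, 0.0, 1.555]
ft_force: [0.5, 0.4, 1.1]
opening: 60.0
finger_force: 0.0
```

```bash
python3 -m handwheel '[[[0,0,0,0,0,0,0],[0,0,0,0,0,0,0],[0,0,0,0,0,0,0],[0,0,0,0,0,0,0],[0,0,0,0,0,0,0],[0,0,0,0,0,0,0],[0,0,0,0,0,0,0],[0,0,0,0,0,0,0]]]'
```

```text
time_s: 10.98
tool_pos: [564.5, -210.6, 76.8]
ee_rot: [3.139, 0.001, 1.556]
ft_force: [5.0, 0.7, 2.6]
opening: 34.2
finger_force: 30.0
```

```bash
python3 -m handwheel '[[[0.0005,0,0.001,0,0,0,0],[0.0005,0,0.002,0,0,0,0],[0.0005,0,0.003,0,0,0,0],[0.0005,0,0.004,0,0,0,0],[0.0005,0,0.006,0,0,0,0],[0.0005,0,0.008,0,0,0,0],[0.0005,0,0.01,0,0,0,0],[0.0005,0,0.01,0,0,0,0]]]'
```

```text
time_s: 11.65
tool_pos: [564.5, -210.0, 83.0]
ee_rot: [-3.142, -0.002, 1.556]
ft_force: [10.1, -0.3, -9.6]
opening: 33.7
finger_force: 30.0
```

```bash
python3 -m handwheel '[[[0,0,0.004,0,0,0,0],[0,0,0.008,0,0,0,0],[0,0,0.013,0,0,0,0],[0,0,0.02,0,0,0,0],[0,0,0.028,0,0,0,0],[0,0,0.036,0,0,0,0],[0,0,0.046,0,0,0,0],[0,0,0.06,0,0,0,0],[0,0,0.08,0,0,0,0],[0,0,0.1,0,0,0,0],[0,0,0.12,0,0,0,0],[0,0,0.12,0,0,0,0]]]'
python3 - <<'E'
from h import *
t,td=shot("top","t4");s,d=shot("scene","s4"); print(bot.get_obs()["tool_pos"],bot.get_obs()["ft_force"])
v=np.hstack([cv2.resize(t[180:310,340:460],None,fx=3,fy=3),cv2.resize(s[200:330,310:430],None,fx=3,fy=3)])
cv2.imwrite("pics/g4.png",v[:,:,::-1])
E
```

```text
time_s: 12.65
tool_pos: [565.3, -211.1, 212.6]
ee_rot: [3.133, 0.003, 1.555]
ft_force: [-0.1, -0.2, 0.4]
opening: 33.7
finger_force: 30.0
[ 564.36560899 -210.70676249  207.3044426 ] [ 0.37639963  0.08312504 -1.41012173]
```

View pics/g4.png

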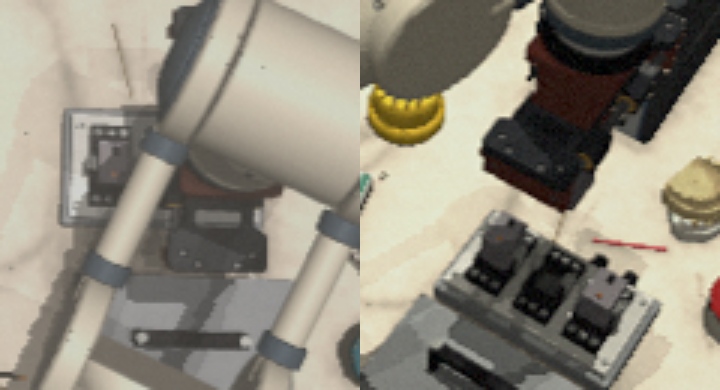

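```bash
python3 -m handwheel '[[[-0.006,0.02,0.01,0,0,-3,0],[-0.015,0.053,0.01,0,0,-6,0],[-0.025,0.087,0.01,0,0,-10,0],[-0.034,0.12,0.01,0,0,-14,0],[-0.044,0.155,0.01,0,0,-18,0],[-0.053,0.19,0.01,0,0,-22,0],[-0.063,0.225,0.01,0,0,-26,0],[-0.073,0.26,0.01,0,0,-29,0],[-0.08,0.285,0.01,0,0,-29,0],[-0.084,0.298,0.01,0,0,-29,0],[-0.084,0.298,0.01,0,0,-29,0],[-0.084,0.298,0.01,0,0,-29,0]]]'
python3 - <<'E'
from h import *
s,d=shot("scene","s5");P=cloud("scene",d); t,td=shot("top","t5"); print(bot.get_obs()["tool_pos"],bot.get_obs()["ft_force"])
cv2.imwrite("pics/g5.png",cv2.resize(s[170:320,200:350,::-1],None,fx=4,fy=4))
E
```

```text
time_s: 13.75
tool_pos: [479.4, 87.9, 214.4]
ee_rot: [-3.14, 0.002, 1.051]
ft_force: [0.2, -1.1, -0.5]
opening: 33.9
finger_force: 30.0
[479.86651181  86.78486423 214.91729332] [ 0.14563811  0.33905282 -1.04850552]
```

View pics/g5.png

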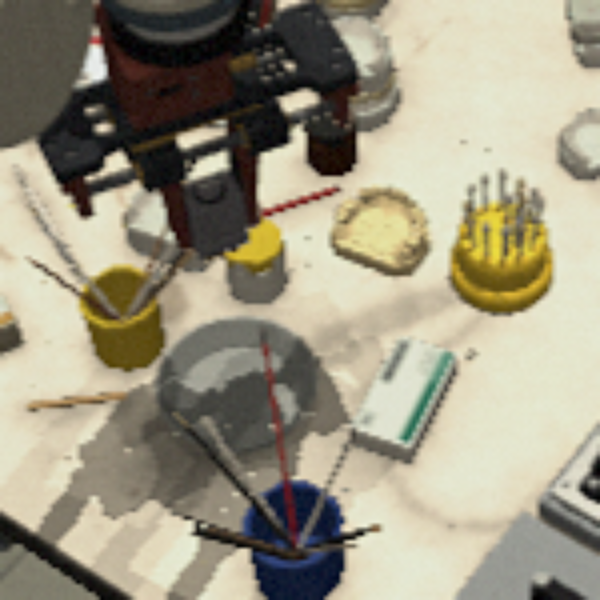

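```bash
python3 - <<'E'
from h import *
for n in("top","scene"):
    P=cloud(n,np.load(n+"0.npz")["d"]).reshape(-1,3); P=P[(P[:,2]>60)&(P[:,2]<175)]
    a=np.radians(-30); v=P[:,:2]-[480,87]; al=v@[np.cos(a),np.sin(a)]; pe=v@[-np.sin(a),np.cos(a)]
    m=(abs(al)<110)&(abs(pe)<65)
    for s in(1,-1):
        k=m&(pe*s>0); i=np.where(k)[0]; i=i[np.argsort(abs(pe[i]))][:6]; print(n,s,np.c_[P[i],al[i],pe[i]].round())
E
```

```text
top 1 [[506. 120. 140.   6.  42.]
 [502. 126. 132.  -0.  44.]
 [504. 126. 132.   2.  45.]
 [500. 128. 127.  -4.  46.]
 [502. 128. 128.  -2.  47.]
 [476. 143.  98. -31.  47.]]
top -1 [[455.  40. 146.   2. -54.]
 [453.  40. 146.  -0. -55.]
 [453.  38. 141.   1. -56.]
 [450.  37. 144.  -1. -58.]
 [450.  35. 141.   0. -60.]
 [448.  36. 136.  -2. -61.]]
scene 1 [[504. 125. 130.   2.  44.]
 [478. 141. 107. -28.  46.]
 [502. 127. 126.  -1.  46.]
 [476. 143. 100. -32.  47.]
 [479. 142. 102. -29.  47.]
 [477. 144. 103. -31.  47.]]
scene -1 [[456.  40. 147.   3. -52.]
 [455.  39. 145.   2. -54.]
 [453.  37. 145.   1. -57.]
 [454.  36. 136.   3. -57.]
 [452.  37. 142.   1. -57.]
 [451.  37. 140.  -0. -58.]]
```

```bash
python3 -m handwheel '[[[-0.0025,-0.004,0,0,0,0,0],[-0.0025,-0.004,-0.02,0,0,0,0],[-0.0025,-0.004,-0.04,0,0,0,0],[-0.0025,-0.004,-0.06,0,0,0,0],[-0.0025,-0.004,-0.08,0,0,0,0],[-0.0025,-0.004,-0.1,0,0,0,0],[-0.0025,-0.004,-0.12,0,0,0,0],[-0.0025,-0.004,-0.135,0,0,0,0],[-0.0025,-0.004,-0.146,0,0,0,0],[-0.0025,-0.004,-0.154,0,0,0,0],[-0.0025,-0.004,-0.157,0,0,0,0],[-0.0025,-0.004,-0.157,0,0,0,0]]]'
python3 -m handwheel '[[[0,0,-0.002,0,0,0,0],[0,0,-0.004,0,0,0,0],[0,0,-0.006,0,0,0,0],[0,0,-0.007,0,0,0,0],[0,0,-0.008,0,0,0,0],[0,0,-0.008,0,0,0,0],[0,0,-0.008,0,0,0,0]]]'
```

```text
time_s: 14.85
tool_pos: [477.3, 83.1, 58.5]
ee_rot: [-3.141, 0.0, 1.049]
ft_force: [-0.7, -0.3, -0.8]
opening: 33.5
finger_force: 30.0
time_s: 15.43
tool_pos: [477.4, 83.5, 50.9]
ee_rot: [-3.142, 0.0, 1.049]
ft_force: [-0.7, -0.1, -0.4]
opening: 33.8
finger_force: 30.0
```

```bash
python3 -m handwheel '[[[0,0,-0.001,0,0,0,0],[0,0,-0.002,0,0,0,0],[0,0,-0.003,0,0,0,0],[0,0,-0.003,0,0,0,0],[0,0,-0.003,0,0,0,0]]]'
python3 -m handwheel '[[[0,0,-0.0005,0,0,0,0],[0,0,-0.001,0,0,0,0],[0,0,-0.001,0,0,0,0],[0,0,-0.001,0,0,0,0]]]'
```

```text
time_s: 15.85
tool_pos: [477.4, 83.5, 47.7]
ee_rot: [-3.141, 0.0, 1.049]
ft_force: [0.2, -0.4, -0.2]
opening: 34.2
finger_force: 30.0
time_s: 16.18
tool_pos: [477.4, 83.5, 46.8]
ee_rot: [-3.142, 0.0, 1.049]
ft_force: [-0.4, -0.1, -0.4]
opening: 34.0
finger_force: 30.0
```

```bash
python3 -m handwheel '[[[0,0,-0.0005,0,0,0,0],[0,0,-0.001,0,0,0,0],[0,0,-0.001,0,0,0,0],[0,0,-0.001,0,0,0,0]]]'
```

```text
time_s: 16.52
tool_pos: [477.5, 83.6, 46.5]
ee_rot: [3.141, -0.0, 1.049]
ft_force: [-2.4, -0.2, 5.5]
opening: 34.2
finger_force: 30.0
```

```bash
python3 -m handwheel '[[[0,0,0,0,0,0,0.038],[0,0,0,0,0,0,0.045],[0,0,0,0,0,0,0.052],[0,0,0,0,0,0,0.052],[0,0,0,0,0,0,0.052],[0,0,0.01,0,0,0,0.052],[0,0,0.025,0,0,0,0.052],[0,0,0.05,0,0,0,0.052],[0,0,0.08,0,0,0,0.052],[0,0,0.115,0,0,0,0.052],[0,0,0.15,0,0,0,0.052],[0,0,0.18,0,0,0,0.052]]]'
python3 -m handwheel '[[[-0.01,-0.03,0,0,0,0,0.052],[-0.02,-0.06,0,0,0,0,0.052],[-0.03,-0.09,0,0,0,0,0.052],[-0.04,-0.12,0,0,0,0,0.052],[-0.05,-0.15,0,0,0,0,0.052],[-0.05,-0.15,0,0,0,0,0.052],[-0.05,-0.15,0,0,0,0,0.052]]]'
python3 - <<'E'
from h import *
t,td=shot("top","t6");s,d=shot("scene","s6")
v=np.hstack([cv2.resize(t[170:310,220:360],None,fx=2.8,fy=2.8),cv2.resize(s[220:360,220:360],None,fx=2.8,fy=2.8)])
cv2.imwrite("pics/g6.png",v[:,:,::-1])
E
```

```text
time_s: 17.52
tool_pos: [477.4, 83.5, 229.3]
ee_rot: [3.14, -0.001, 1.049]
ft_force: [2.0, 0.7, 0.5]
opening: 51.9
finger_force: 0.0
time_s: 18.1
tool_pos: [427.2, -67.5, 226.8]
ee_rot: [3.14, -0.001, 1.046]
ft_force: [0.2, -0.3, -0.4]
opening: 52.1
finger_force: 0.0
```

View pics/g6.png

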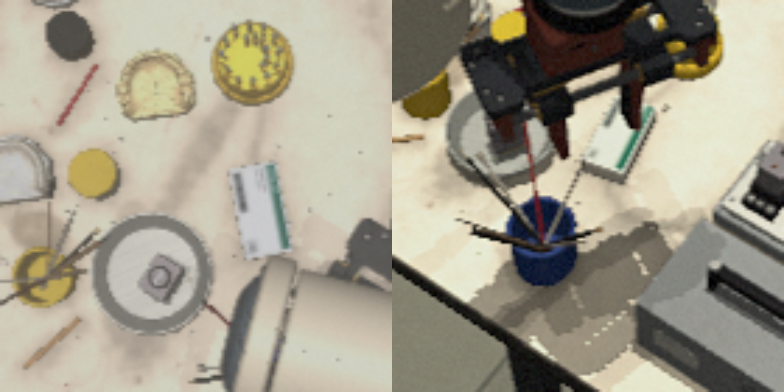

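The timer stands upright on the dish floor (top crop (162,278)), and the cover and base are as left, with the gripper clear in the air.

```bash
python3 -c "
from station import bot
print(bot.finish_job())"
```

```text
the job is handed in; nothing more can be done
None
```

The job is handed in at about 18 s of the 58 s allowed: the cover stands upright on the worktop in front of the box, the timer is upright in the dish, both relays looked seated in the last pictures, and I saw nothing else on the bench moved.

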